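# Load the meter test rack in case order

### The arm

A 6-joint arm with a two-finger parallel gripper is mounted at the origin on the work surface. World frame = base frame: x ahead of the robot, y to its left, z up, the work surface at z = 0. Lengths are in m, angles in rad, forces in N, time in s.
With the tool pointing down it reaches from about 0.425 to 0.95 m from the base axis. Payload 3.5 kg.
Tool frame: the origin (TCP) lies midway between the tips of the shut fingers; the grasp point (between the pads) lies 19 mm behind it; z points along the fingers, y is the line along which they close (so a half turn about z gives the same grasp; the last joint's range is limited). The gripper opens to 85 mm and grips with 20 to 120 N. Pads are 22 mm wide; open, the fingers measure 114 mm over their backs; the gripper's body (76 mm by 85 mm) begins 54 mm behind the grasp point. The pads swing forward as they close: fully open they stand 13 mm farther back than shut.
Start: joints at [1.013, 0.286, 1.577, -0, 1.279, -0.15], TCP at [0.268, 0.62, 0.231] pointing down, gripper open.
Joint ranges: [-2.77, 2.77], [-0.9, 2.22], [0.21, 2.48], [-1.53, 4.67], [0.24, 2.81], [-2.84, 2.84]. Speed limits (rad/s): [2.79, 2.79, 3.14, 3.14, 3.14, 3.14].

### API

Orientations are given as a unit quaternion [x, y, z, w].
In Python, from plant import get_state, read_camera, ctrl gives the robot as it stands.
- The arm moves only by the shell command python3 -m crank 'ROWS' [FORCE]. ROWS is JSON, a list of rows, each a list of 3 entries, a list of its own where there are three numbers: the shift along the tool's x, y, z in mm, then the turn about the tool's z in degrees, then the closure in counts, from 0 (fully open) to 255 (shut). In form: [[[tx, ty, tz], yaw, claw], ...]. A call has 1 to 10 rows; each row is the pose to reach, as a shift and turn from the pose commanded when the call began, along the tool's axes at that moment; what a row does not reach only later rows make up. A row lasts 1/10 s, in which the tool goes at most 50 mm and 8.59 degrees, less where a joint would pass 70% of its speed; a pose out of reach is approached as far as the arm can. A call with a gripper value outside its range is refused whole. The fingers move at their own pace and stop on an object; FORCE is the grip in N (left out, the last holds). Time passes only in rows, so rows that repeat a pose let the fingers close. It gives the time, the measured TCP pose, the force, the opening and the grip force at its end, in the units of the state.
- get_state(): the state, without advancing time (a new reading comes with each control period).
- read_camera(name): name is "scene" or "side" or "wrist"; returns a dict with "frame" (480x640x3 uint8, blue, green, red), "range_z" (480x640 float32, m along the optical axis (not along the pixel's ray), 0 where there is no reading), "vfov" (degrees; the focal length in pixels is half the picture's height over the tangent of half this angle, whatever the lens; pixels are square), "cx", "cy" (the principal point, pixels), "origin" and "orientation" of the camera in the world. Camera axes: x right, y down, z forward; pixel columns grow to the right and rows downward; lengths in m; the calibration is good to about 2 mm. The wrist camera is an equidistant fisheye: a pixel r from the principal point sees the ray r / f radians off the axis. A picture is of the moment at which its call begins.
- ctrl.sign_off(): hands the job in; it is judged then, once.
The state is a dict: "time": time; "qpos": joint angles; "dq": joint speeds; "joint_efforts": joint torques, N m; "eef_pos": TCP position; "tcp_rot": TCP orientation; "contact_force": force on the tool from outside, world axes, zero at the start; "wrist_torque": the same for the moment, N m; "opening": opening from 0.0 (shut) to 1.0 (fully open); "finger_force": force on a finger pad.
Only numpy, scipy, OpenCV 4.12 (cv2) and the standard library are available. Lean on these libraries where they do the work, as an engineer would, in place of code of your own. Each camera call takes 0.05 s, during which the arm holds its last target. There are 200 camera calls.

### The job

The four rail-mount electricity meters waiting in the foam insets of the carrying case are next on the test rack. Move them onto the rack's rail, one in the middle of each bay and in the same order from left to right, and the same way round, as they lie in the case, so that the readings match the job sheet. Set each one down gently, face up and square over the rail with its feet flat on the rack, and leave the mug standing where it is.

Things in the scene. Friction and masses are not known exactly. Their poses are not given: they have to be found in the camera images.
- meter_1: Electricity meter, one module wide, grey, about 80 g, on its back, display up, x away from the robot. 90 mm long (x), 17.5 wide (y), 66 high (z up). Origin: centre of underside. From z=39.5 to 66 mm a raised nose 45 mm long in x, centred, full width: grip it from above closing along x. Underside: notch for the rail, 52 mm wide in x, 9 deep. Lifts off freely.
- meter_2: Electricity meter, two modules wide, grey, about 130 g, on its back, display up, x away from the robot. 90 mm long (x), 35 wide (y), 66 high (z up). Origin: centre of underside. From z=39.5 to 66 mm a raised nose 45 mm long in x, centred, full width: grip it from above closing along x. Underside: notch for the rail, 52 mm wide in x, 9 deep. Lifts off freely.
- meter_3: Electricity meter, three modules wide, grey, about 210 g, on its back, display up, x away from the robot. 90 mm long (x), 52.5 wide (y), 66 high (z up). Origin: centre of underside. From z=39.5 to 66 mm a raised nose 45 mm long in x, centred, full width: grip it from above closing along x. Underside: notch for the rail, 52 mm wide in x, 9 deep. Lifts off freely.
- meter_4: Electricity meter, four modules wide, grey, about 320 g, on its back, display up, x away from the robot. 90 mm long (x), 70 wide (y), 66 high (z up). Origin: centre of underside. From z=39.5 to 66 mm a raised nose 45 mm long in x, centred, full width: grip it from above closing along x. Underside: notch for the rail, 52 mm wide in x, 9 deep. Lifts off freely.
- inset_1: Dark foam inset (fixed) in the black carrying case, cut out for the 17.5 mm wide meter, which stands in it at the start. 112 (x) by 91 (y) by 26 mm high; cut-out 100 by 27.5 mm, its floor 8 mm above the origin. Origin: centre of underside; x away from the robot, y to the left along the row, z up. Four insets, 92 mm apart, in mixed order.
- inset_2: Dark foam inset (fixed) in the black carrying case, cut out for the 35 mm wide meter, which stands in it at the start. 112 (x) by 91 (y) by 26 mm high; cut-out 100 by 45 mm, its floor 8 mm above the origin. Origin: centre of underside; x away from the robot, y to the left along the row, z up. Four insets, 92 mm apart, in mixed order.
- inset_3: Dark foam inset (fixed) in the black carrying case, cut out for the 52.5 mm wide meter, which stands in it at the start. 112 (x) by 91 (y) by 26 mm high; cut-out 100 by 62.5 mm, its floor 8 mm above the origin. Origin: centre of underside; x away from the robot, y to the left along the row, z up. Four insets, 92 mm apart, in mixed order.
- inset_4: Dark foam inset (fixed) in the black carrying case, cut out for the 70 mm wide meter, which stands in it at the start. 112 (x) by 91 (y) by 26 mm high; cut-out 100 by 80 mm, its floor 8 mm above the origin. Origin: centre of underside; x away from the robot, y to the left along the row, z up. Four insets, 92 mm apart, in mixed order.
- test_rack: Fixed rack. Grey plinth 22 mm high, x -55..67, y +-196 mm; 35 mm wide, 7.5 high steel rail along y at x=0. 5 brackets, 6 mm thick, 54 mm tall from origin, part 4 bays centred at y=138, 46, -46, -138 mm, left to right. Black strip at x 56..67, 56 tall. Origin: under the rail's middle; x away from robot, y left, z up. Seated meter: straddles rail, axes as the rack's, origin 22 mm above rack's.
- mug: White ceramic mug, 76 mm across, 85 mm high, handle to its +y side, standing at the left end of the carrying case. Bystander, to be left alone. Origin: centre of the underside.
Mind the look-alikes: they are no part of the job. What is shaped like the inset_2 but green or yellow is not meant.

How it is judged:
By the outcome, as a careful person would: the job done as asked, in the order asked, and still so for the second after the job is handed in, with the robot touching nothing.
It also fails if it takes over 96 s, if anything falls off the work surface, if the arm or the gripper's body presses on something with over 40 N, if the wrist force passes 120 N, or if a joint passes its speed limit or range.

## Working session

There is one attempt and no reset: what is moved stays moved. The work goes in short steps, Python scripts to look and compute and a shell command to move; the robot and the scene stay as the last step left them, time stands still between calls to the robot, and variables do not carry over. Pictures are saved under pics/ and viewed, at most 14 in all, crops included, and the job is handed in when it is done.

```bash
ls; mkdir -p pics; cat > h.py <<'E'
import numpy as np, cv2
from scipy.spatial.transform import Rotation as R
from plant import get_state, read_camera, ctrl
def cloud(c):
    f=240/np.tan(np.radians(c["vfov"])/2); v,u=np.mgrid[0:480,0:640]
    z=c["range_z"]; P=np.stack([(u-c["cx"])/f*z,(v-c["cy"])/f*z,z],-1)
    W=P@R.from_quat(c["orientation"]).as_matrix().T+np.array(c["origin"]); W[z==0]=np.nan
    return W
E
python3 - <<'E'
from h import *
for n in("scene","side","wrist"):
    c=read_camera(n); cv2.imwrite(f"pics/{n}0.png",c["frame"]); np.save(f"pics/{n}0.npy",c,allow_pickle=True)
    print(n,c["origin"],R.from_quat(c["orientation"]).as_matrix().round(2).tolist(),c["vfov"],(c["range_z"]>0).mean())
s=get_state();print({k:np.round(v,3) for k,v in s.items()}, R.from_quat(s["tcp_rot"]).as_matrix().round(3).tolist())
E
```

```text
pics
scene [1.23815493 0.28515899 0.98889233] [[-0.36, 0.68, -0.64], [0.93, 0.27, -0.24], [0.01, -0.68, -0.73]] 42.59831872806099 0.9958854166666666
side [-0.22492203 -0.84730402  0.69654881] [[0.78, -0.34, 0.53], [-0.63, -0.41, 0.66], [-0.0, -0.85, -0.53]] 48.99514569689561 0.9956608072916666
wrist [0.20537414 0.6462744  0.37323563] [[0.4, 0.89, 0.24], [0.92, -0.38, -0.11], [-0.0, 0.26, -0.96]] 65.70646984690485 0.9818587239583333
{'time': np.float64(0.15), 'qpos': array([ 1.013,  0.287,  1.578,  0.   ,  1.279, -0.15 ]), 'dq': array([-0.002, -0.002, -0.004,  0.   , -0.002, -0.   ]), 'joint_efforts': array([ 1.0000e-03, -4.0660e+01, -2.9314e+01, -0.0000e+00,  4.0000e-03,
        0.0000e+00]), 'eef_pos': array([0.267, 0.619, 0.23 ]), 'tcp_rot': array([ 0.203,  0.979, -0.001, -0.   ]), 'contact_force': array([ 0.165, -0.349,  0.212]), 'wrist_torque': array([ 0.012,  0.044, -0.016]), 'finger_force': np.float64(0.0), 'opening': np.float64(0.999)} [[-0.918, 0.397, -0.001], [0.397, 0.918, -0.002], [0.0, -0.002, -1.0]]
```

View pics/scene0.png

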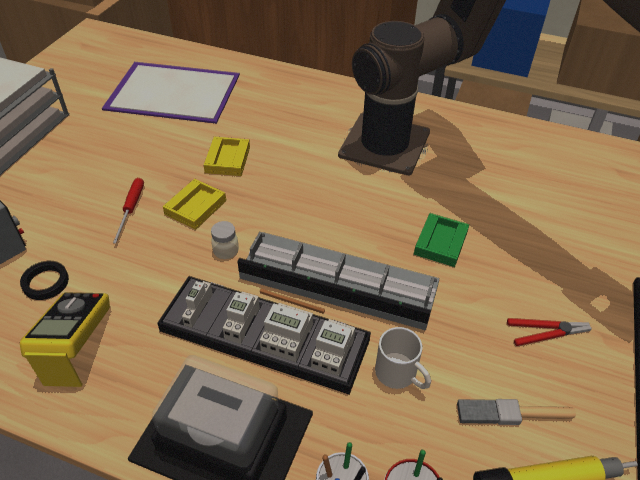

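View pics/side0.png

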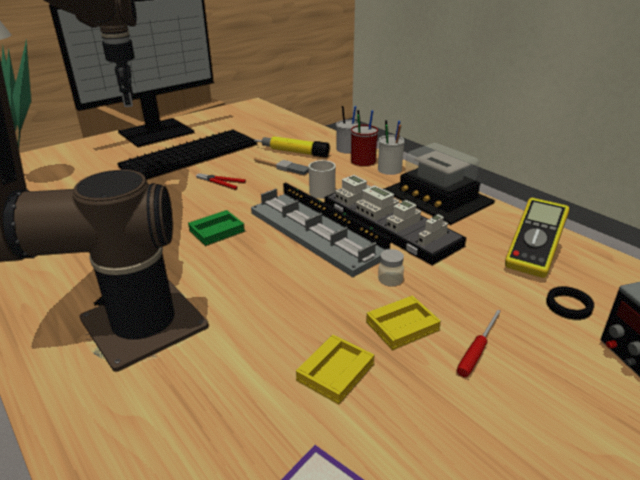

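The scene camera faces the robot, so image right is the robot's left. From left to right, the case runs from beside the mug (400,358): meters at (332,343), (285,328), (238,312), (193,298). The rack is at (338,278), on the robot's side of the case. The green (441,238) and yellow (195,203), (227,156) trays are look-alikes; the dark insets in the case are the ones meant, because they are black and hold the meters.

```bash
cat > m.py <<'E'
from h import *
S=1000 # px/m ; x 0.3..0.95, y -.5...35
def ortho(cs):
    H=np.full((650,800),np.nan);C=np.zeros((650,800,3),np.uint8)
    for c in cs:
        W=cloud(c).reshape(-1,3);F=c["frame"].reshape(-1,3)
        ok=np.isfinite(W[:,0])&(W[:,2]<.3);W=W[ok];F=F[ok]
        o=np.argsort(W[:,2]);W=W[o];F=F[o]
        r=((.95-W[:,0])*S).astype(int);q=((.4-W[:,1])*S).astype(int)
        k=(r>=0)&(r<650)&(q>=0)&(q<800)
        for a,b,z,f in zip(r[k],q[k],W[k,2],F[k]):
            if not H[a,b]>z:H[a,b]=z;C[a,b]=f
    return H,C
E
python3 - <<'E'
from m import *
cs=[np.load(f"pics/{n}0.npy",allow_pickle=True).item() for n in("scene","side")]
for i,c in enumerate(cs):
    H,C=ortho([c]); 
    z=np.nan_to_num(H)
    v=cv2.applyColorMap((np.clip(z,0,.1)*2550).astype(np.uint8),cv2.COLORMAP_JET)
    v=cv2.dilate(np.where(np.isfinite(H)[...,None],v,0).astype(np.uint8),np.ones((2,2)))
    C=cv2.dilate(C,np.ones((3,3)))
    cv2.imwrite(f"pics/o{i}.png",np.vstack([C[50:350,100:700],v[50:350,100:700]]))
E
```

```text
(no output)
```

View pics/o0.png

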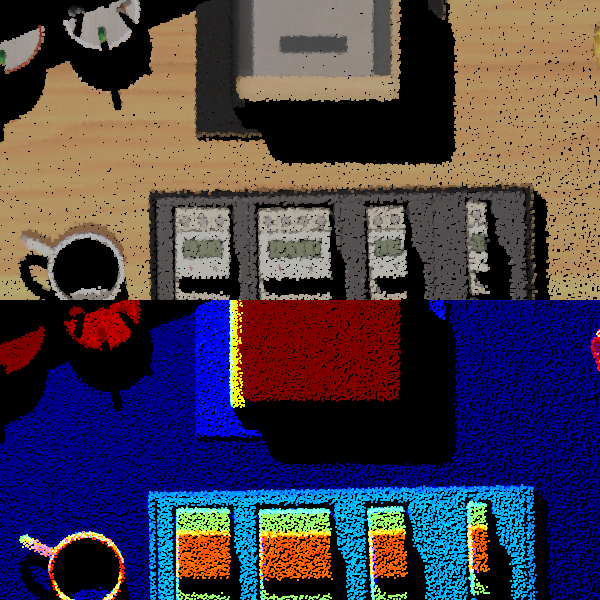

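View pics/o1.png

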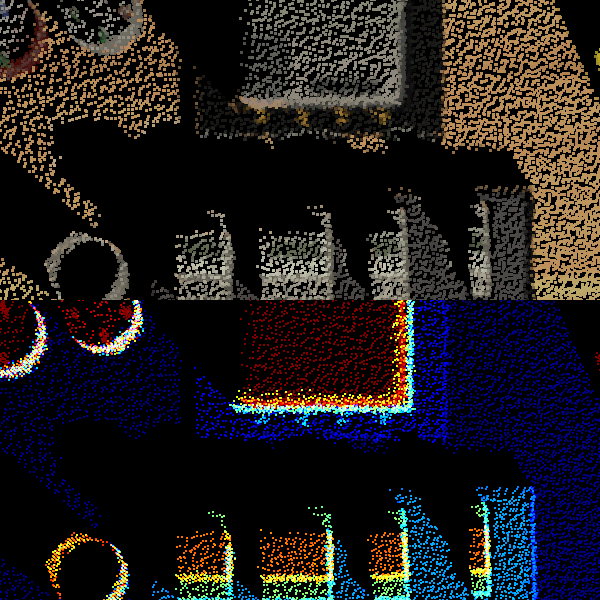

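The ortho view (1 mm/px) shows the case nearly axis-aligned, with widths of about 54, 72, 37 and 19 mm from left to right. The order is therefore meters 3, 4, 2, 1. Next I measure the meters, brackets and rail.

```bash
python3 - <<'E'
from m import *
cs=[np.load(f"pics/{n}0.npy",allow_pickle=True).item() for n in("scene","side")]
for n,c in zip(("scene","side"),cs):
    print(n)
    W=cloud(c).reshape(-1,3);F=c["frame"].reshape(-1,3).astype(int)
    T=W[(W[:,2]>.072)&(W[:,2]<.086)&(W[:,0]>.5)&(W[:,0]<.72)&(W[:,1]<.14)&(W[:,1]>-.26)]
    im=np.zeros((400,500),np.uint8); im[((.8-T[:,0])*1000).astype(int),((.2-T[:,1])*1000).astype(int)]=255
    im=cv2.morphologyEx(im,cv2.MORPH_CLOSE,np.ones((5,5)))
    k,L=cv2.connectedComponents(im)
    lab=L[((.8-T[:,0])*1000).astype(int),((.2-T[:,1])*1000).astype(int)]
    for j in range(1,k):
        P=T[lab==j]
        if len(P)<60: continue
        r=cv2.minAreaRect((P[:,:2]*1000).astype(np.float32))
        print("meter",len(P),np.percentile(P,[1,99],axis=0).round(4).tolist(),"zmed",np.median(P[:,2]).round(4),np.round(r[0],1),np.round(r[1],1),round(r[2],1))
    # rack: region x .42-.63
    I=(W[:,0]>.36)&(W[:,0]<.66)&(abs(W[:,1])<.32)
    Q=W[I];
    h,e=np.histogram(Q[:,2],bins=np.arange(-.004,.09,.002));print([(round(a*1000),int(b)) for a,b in zip(e,h)])
    for lo,hi in((.0265,.033),(.019,.025),(.051,.0585)):
        P=Q[(Q[:,2]>lo)&(Q[:,2]<hi)&(Q[:,0]<.58)]
        if len(P)<20: continue
        r=cv2.minAreaRect((P[:,:2]*1000).astype(np.float32));print("rack",lo,len(P),np.percentile(P,[1,99],axis=0).round(4).tolist(),np.round(r[0],1),np.round(r[1],1),round(r[2],1))
H,C=ortho(cs)
z=np.nan_to_num(H)
v=cv2.applyColorMap((np.clip(z,0,.1)*2550).astype(np.uint8),cv2.COLORMAP_JET); v=np.where(np.isfinite(H)[...,None],v,0).astype(np.uint8)
C=cv2.dilate(C,np.ones((2,2)))
cv2.imwrite("pics/o2.png",np.vstack([C[220:520,100:700],v[220:520,100:700]]))
E
```

```text
scene
meter 216 [[0.6292, -0.1869, 0.0725], [0.6745, -0.1683, 0.0825]] zmed 0.0779 [ 651.8 -178.4] [46.6 20. ] 1.3
meter 860 [[0.6228, -0.0289, 0.0725], [0.6683, 0.0397, 0.0823]] zmed 0.0782 [644.8   5.2] [48.9 70.4] 2.2
meter 418 [[0.6236, -0.1051, 0.0731], [0.6697, -0.0699, 0.0824]] zmed 0.0783 [647.1 -87.7] [50.  36.4] 3.3
meter 677 [[0.6227, 0.0717, 0.0725], [0.6691, 0.1231, 0.0824]] zmed 0.0784 [645.8  97.2] [47.5 53.2] 0.3
[(-4, 1504), (-2, 4605), (0, 5564), (2, 2675), (4, 723), (6, 354), (8, 284), (10, 267), (12, 248), (14, 213), (16, 229), (18, 506), (20, 1178), (22, 1529), (24, 980), (26, 1173), (28, 1868), (30, 1603), (32, 679), (34, 263), (36, 257), (38, 253), (40, 256), (42, 241), (44, 220), (46, 252), (48, 237), (50, 365), (52, 473), (54, 592), (56, 492), (58, 221), (60, 112), (62, 123), (64, 203), (66, 162), (68, 90), (70, 72), (72, 85), (74, 199), (76, 553), (78, 729), (80, 279), (82, 105), (84, 107), (86, 56)]
rack 0.0265 2736 [[0.3775, -0.3096, 0.0266], [0.5378, 0.2353, 0.0329]] [469.7 -38. ] [564.6 163.8] 83.6
rack 0.019 3266 [[0.382, -0.3073, 0.0191], [0.5378, 0.23
[... 577 characters left out ...]
9), (16, 290), (18, 954), (20, 1283), (22, 619), (24, 700), (26, 1004), (28, 910), (30, 398), (32, 247), (34, 267), (36, 259), (38, 257), (40, 226), (42, 233), (44, 250), (46, 266), (48, 344), (50, 402), (52, 416), (54, 268), (56, 147), (58, 110), (60, 124), (62, 219), (64, 173), (66, 94), (68, 87), (70, 90), (72, 100), (74, 187), (76, 293), (78, 129), (80, 28), (82, 45), (84, 11), (86, 1)]
rack 0.0265 1071 [[0.3957, -0.3067, 0.0265], [0.5299, 0.2285, 0.0329]] [475.  -38.7] [568.8 155.4] 82.8
rack 0.019 2381 [[0.3666, -0.3163, 0.0191], [0.5285, 0.2307, 0.0249]] [474.5 -40.5] [564.9 188.6] 85.6
rack 0.051 640 [[0.4361, -0.2348, 0.0511], [0.5382, 0.2334, 0.058]] [486.9   3.4] [ 96.8 477.3] 2.7
```

View pics/o2.png

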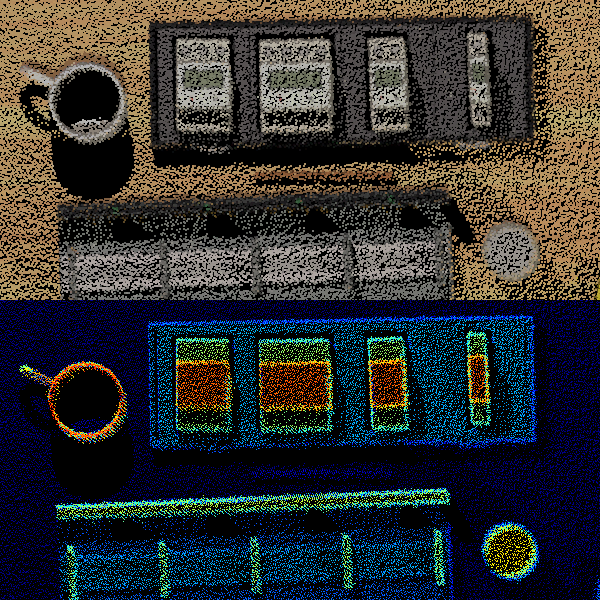

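```bash
for i in 1; do python3 -m crank '[[[-515,-452,-150],65,0],[[-515,-452,-150],65,0],[[-515,-452,-150],65,0],[[-515,-452,-150],65,0],[[-515,-452,-150],65,0],[[-515,-452,-150],65,0],[[-515,-452,-150],65,0],[[-515,-452,-150],65,0],[[-515,-452,-150],65,0],[[-515,-452,-150],65,0]]' 60; done
python3 - <<'E'
from h import *
s=get_state();Rm=R.from_quat(s["tcp_rot"]).as_matrix();print(s["eef_pos"],Rm.round(3).tolist(),s["qpos"].round(2) if hasattr(s["qpos"],"round") else s["qpos"])
d=np.array([.54,-.02,.38])-s["eef_pos"];print((Rm.T@d*1000).round(),np.degrees(np.arctan2(Rm[1,1],Rm[0,1]))-2)
E
```

```text
time: 1.15
eef_pos: [0.4771, 0.1764, 0.3385]
tcp_rot: [0.697, 0.717, 0.0, -0.0]
contact_force: [0.7, 0.3, 0.1]
opening: 0.999
finger_force: 0.0
[0.47711766 0.1763925  0.33851026] [[-0.029, 1.0, 0.0], [1.0, 0.029, 0.0], [0.0, 0.0, -1.0]] [ 0.15 -0.15  1.85  0.    1.45  0.13]
[-198.   57.  -42.] -0.364221466724608
```

```bash
python3 -m crank '[[[-198,57,-42],0,0],[[-198,57,-42],0,0],[[-198,57,-42],0,0],[[-198,57,-42],0,0],[[-198,57,-42],0,0],[[-198,57,-42],0,0],[[-198,57,-42],0,0]]'
cat >> h.py <<'E'
def fish(c):
    f=240/np.tan(np.radians(c["vfov"])/2); v,u=np.mgrid[0:480,0:640]
    a=u-c["cx"];b=v-c["cy"];r=np.hypot(a,b)+1e-9;t=r/f;z=c["range_z"]
    P=np.stack([a/r*np.tan(t)*z,b/r*np.tan(t)*z,z],-1)
    W=P@R.from_quat(c["orientation"]).as_matrix().T+np.array(c["origin"]); W[z==0]=np.nan
    return W
def fit(W):
    W=W.reshape(-1,3);W=W[np.isfinite(W[:,0])]
    t=W[(abs(W[:,2])<.008)&(W[:,0]>.3)&(W[:,0]<.75)&(abs(W[:,1])<.3)];print("table",np.median(t[:,2]).round(4))
    for n,(ya,yb) in {3:(.055,.14),4:(-.045,.05),2:(-.12,-.06),1:(-.2,-.155)}.items():
        P=W[(W[:,2]>.073)&(W[:,2]<.084)&(W[:,0]>.6)&(W[:,0]<.69)&(W[:,1]>ya)&(W[:,1]<yb)]
        if len(P)<30: continue
        r=cv2.minAreaRect((P[:,:2]*1000).astype(np.float32));lo,hi=np.percentile(P,[1.5,98.5],axis=0)
        print("meter",n,len(P),((lo+hi)/2*1000).round(1)[:2],((hi-lo)*1000).round(1)[:2],"rect",np.round(r[0],1),round(r[2],1),"z",np.median(P[:,2]).round(4))
    # strip top
    P=W[(W[:,2]>.051)&(W[:,2]<.061)&(W[:,0]>.51)&(W[:,0]<.56)&(abs(W[:,1]-.02)<.24)]
    k=np.polyfit(P[:,1],P[:,0],1);yaw=-np.arctan(k[0]);res=P[:,0]-np.polyval(k,P[:,1])
    k=np.polyfit(P[abs(res)<.007,1],P[abs(res)<.007,0],1);yaw=-np.arctan(k[0]);c,s=np.cos(yaw),np.sin(yaw)
    A=np.array([[c,s],[-s,c]])
    q=P[abs(P[:,0]-np.polyval(k,P[:,1]))<.009,:2]@A.T;lo,hi=np.percentile(q,[1,99],axis=0)
    print("yaw",np.degrees(yaw).round(2),"strip u,v",lo.round(4),hi.round(4),"rack org from strip u,v",((lo+hi)/2*[1,1]-[.0615,0]).round(4))
    uo=(lo+hi)[0]/2-.0615;vo=(lo+hi)[1]/2
    U=W.copy();U[:,:2]=W[:,:2]@A.T
    B=U[(U[:,2]>.046)&(U[:,2]<.058)&(U[:,0]>uo-.045)&(U[:,0]<uo+.045)]
    cs=[]
    for j in range(5):
        b=B[abs(B[:,1]-vo-.19+j*.094)<.02] if 0 else B[abs(B[:,1]-vo-.184+j*.092)<.02]
        cs.append((len(b),np.median(b[:,1]).round(4) if len(b) else None))
    print("brackets",cs)
    rl=U[(U[:,2]>.0262)&(U[:,2]<.034)&(abs(U[:,1]-vo)<.17)&(abs(U[:,0]-uo)<.03)]
    print("rail u",np.percentile(rl[:,0],[2,98]).round(4),"z",np.median(rl[:,2]).round(4))
    vb=np.mean([x[1] for x in cs if x[1] is not None])
    for v in (.138,.046,-.046,-.138): print("bay",(A.T@[uo,vb+v]).round(4))
E
python3 - <<'E'
from h import *
for n in("scene","side"): print(n);fit(cloud(np.load(f"pics/{n}0.npy",allow_pickle=True).item()))
c=read_camera("wrist");np.save("pics/w1.npy",c,allow_pickle=True);cv2.imwrite("pics/w1.png",c["frame"]);print("wrist");fit(fish(c))
E
```

```text
time: 1.85
eef_pos: [0.5391, -0.0171, 0.3796]
tcp_rot: [0.697, 0.717, -0.0, -0.001]
contact_force: [0.4, -0.2, 0.8]
opening: 1.0
finger_force: 0.0
scene
table 0.0005
meter 3 668 [646.5  97.5] [44.8 51. ] rect [645.8  97.2] 0.3 z 0.0785
meter 4 845 [645.6   5.4] [44.9 68.2] rect [644.8   4.8] 1.7 z 0.0782
meter 2 413 [646.9 -87.2] [44.9 34.4] rect [647.1 -87.7] 3.3 z 0.0783
meter 1 206 [ 652.1 -177.6] [44.2 18.3] rect [ 651.8 -178.4] 1.3 z 0.078
yaw 2.4 strip u,v [ 0.5214 -0.1649] [0.5351 0.2181] rack org from strip u,v [0.4668 0.0266]
brackets [(71, np.float64(0.2094)), (73, np.float64(0.1177)), (81, np.float64(0.0265)), (83, np.float64(-0.0655)), (85, np.float64(-0.1569))]
rail u [0.448  0.4853] z 0.0296
bay [0.4595 0.1836]
bay [0.4634 0.0917]
bay [ 4.672e-01 -2.000e-04]
bay [ 0.4711 -0.0921]
side
table -0.0013
meter 3 168 [643.   95.8] [46.7 52.9] rect [643.1  95.5] 89.6 z 0.0766
meter 4 245 [643.3   3.5] [46.9 68.2] rect [643.4   4.5] 89.5 z 0.0767
meter 2 144 [644.9 -88.5] [43.9 37.2] rect [645. -88.] 2.2 z 0.0768
meter 1 87 [ 648.7 -179.1] [44.3 18.9] rect [ 648.6 -178.9] 1.4 z 
[... 318 characters left out ...]
[ 0.4651 -0.003 ]
bay [ 0.4691 -0.0949]
wrist
table 0.0007
meter 3 1549 [644.6  96.9] [44.  50.8] rect [644.9  97.2] 90.0 z 0.0785
meter 4 2025 [643.9   5.3] [43.7 67.5] rect [644.4   4.8] 1.4 z 0.0786
meter 2 926 [644.9 -87.5] [43.6 34.3] rect [645.2 -87.7] 2.9 z 0.0787
meter 1 423 [ 650.4 -178.1] [43.7 18. ] rect [ 650.8 -178. ] 2.6 z 0.0786
yaw 2.46 strip u,v [ 0.522  -0.1654] [0.5325 0.2082] rack org from strip u,v [0.4657 0.0214]
brackets [(246, np.float64(0.2072)), (231, np.float64(0.116)), (197, np.float64(0.0252)), (220, np.float64(-0.0662)), (218, np.float64(-0.1574))]
rail u [0.449  0.4827] z 0.0298
bay [0.4583 0.1828]
bay [0.4623 0.0909]
bay [ 0.4662 -0.0011]
bay [ 0.4702 -0.093 ]
```

View pics/w1.png

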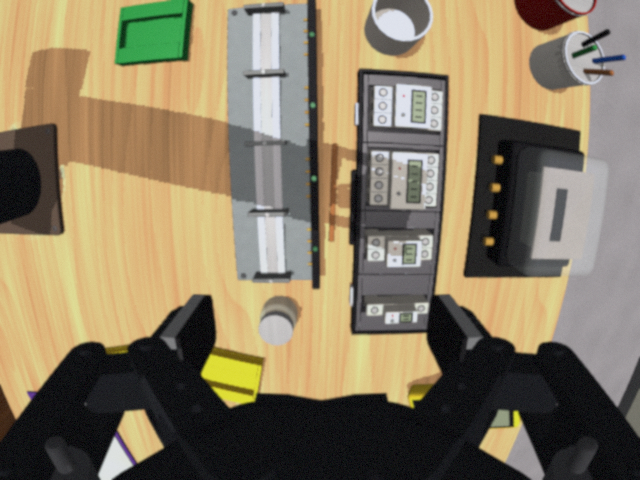

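The wrist view shows the case with meters 3, 4, 2, 1 at (407,107), (404,180), (399,250), (395,312), top to bottom, which is left to right for the robot. The empty rack is at (270,150), and all the meters lie the same way round. Next is meter 3, nearest the mug.

```bash
cat > go.py <<'E'
import sys
from h import *
yaw=np.radians(2.46);c,s=np.cos(yaw),np.sin(yaw);A=np.array([[c,s],[-s,c]])
M={3:(.6448,.0970),4:(.6443,.0051),2:(.6452,-.0876),1:(.6507,-.1780)}
B={3:.1635,4:.0715,2:-.0205,1:-.1125}
def tgt(kind,n):
    return A.T@np.array([.4659,B[n]]) if kind=="bay" else np.array(M[n])
def delta(kind,n,z):
    st=get_state();Rm=R.from_quat(st["tcp_rot"]).as_matrix()
    d=np.r_[tgt(kind,n),z]-st["eef_pos"]
    return (Rm.T@d*1000).round(1),"turn",(np.degrees(np.arctan2(Rm[1,1],Rm[0,1]))-2.46).round(2)
if __name__=="__main__":
    print(*delta(sys.argv[1],int(sys.argv[2]),float(sys.argv[3])))
E
python3 go.py case 3 .12; python3 go.py case 3 .0545
```

```text
[110.2 109.5 259.5] turn -0.74
[110.1 109.6 325. ] turn -0.74
```

```bash
python3 -m crank '[[[110,110,150],-0.7,0],[[110,110,150],-0.7,0],[[110,110,150],-0.7,0],[[110,110,150],-0.7,0],[[110,110,200],-0.7,0],[[110,110,250],-0.7,0],[[110,110,260],-0.7,0],[[110,110,260],-0.7,0]]'; python3 go.py case 3 .0545
```

```text
time: 2.7
eef_pos: [0.6418, 0.0974, 0.1142]
tcp_rot: [0.691, 0.722, -0.004, -0.004]
contact_force: [-0.0, 0.4, -0.4]
opening: 1.001
finger_force: 0.0
[-0.6  3.6 59.6] turn 0.05
```

```bash
python3 -m crank '[[[0,0,0],0,0],[[0,0,0],0,0],[[0,0,0],0,0]]'; python3 go.py case 3 .0545
```

```text
time: 3.0
eef_pos: [0.6479, 0.0953, 0.1234]
tcp_rot: [0.692, 0.721, 0.002, 0.002]
contact_force: [-0.6, -0.7, -0.1]
opening: 0.995
finger_force: 0.0
[ 1.8 -3.4 68.9] turn -0.11
```

```bash
python3 -m crank '[[[0,0,10],0,0],[[0,0,25],0,0],[[0,0,40],0,0],[[0,0,52],0,0],[[0,0,60],0,0],[[0,0,64],0,0],[[0,0,65],0,0],[[0,0,65],0,0],[[0,0,65],0,0],[[0,0,65],0,0]]'; python3 go.py case 3 .0545
```

```text
time: 4.0
eef_pos: [0.6468, 0.0951, 0.0561]
tcp_rot: [0.693, 0.721, 0.0, 0.0]
contact_force: [0.3, 0.6, 0.5]
opening: 0.997
finger_force: 0.0
[ 2.  -2.   1.6] turn -0.12
```

```bash
python3 -m crank '[[[2,-2,1.5],0,0],[[2,-2,1.5],0,0],[[2,-2,1.5],0,0],[[2,-2,1.5],0,0]]'; python3 go.py case 3 .0545;  python3 -m crank '[[[0,0,0],0,80],[[0,0,0],0,120],[[0,0,0],0,160],[[0,0,0],0,200],[[0,0,0],0,200],[[0,0,0],0,200],[[0,0,0],0,200],[[0,0,0],0,200]]' 50; python3 go.py case 3 .0545
```

```text
time: 4.4
eef_pos: [0.6442, 0.097, 0.0538]
tcp_rot: [0.693, 0.721, -0.0, 0.0]
contact_force: [-0.2, -0.5, 1.0]
opening: 1.003
finger_force: 0.0
[-0.1  0.6 -0.7] turn -0.12
time: 5.2
eef_pos: [0.6448, 0.097, 0.0543]
tcp_rot: [0.693, 0.721, 0.0, 0.0]
contact_force: [0.0, 0.6, 3.7]
opening: 0.514
finger_force: 52.9
[ 0.   0.  -0.2] turn -0.13
```

```bash
python3 -m crank '[[[0,0,-4],0,200],[[0,0,-12],0,200],[[0,0,-25],0,200],[[0,0,-40],0,200],[[0,0,-55],0,200],[[0,0,-70],0,200],[[0,0,-80],0,200],[[0,0,-86],0,200],[[0,0,-90],0,200],[[0,0,-90],0,200]]'; python3 go.py bay 3 .144
```

```text
time: 6.2
eef_pos: [0.6443, 0.097, 0.1441]
tcp_rot: [0.693, 0.721, 0.0, 0.0]
contact_force: [-0.1, 0.8, -1.4]
opening: 0.515
finger_force: 52.4
[  93.9 -182.2    0. ] turn -0.13
```

```bash
python3 -m crank '[[[5,-10,0],-0.1,200],[[18,-35,0],-0.1,200],[[36,-70,0],-0.1,200],[[54,-105,0],-0.1,200],[[72,-140,0],-0.1,200],[[84,-163,0],-0.1,200],[[91,-176,0],-0.1,200],[[94,-182,0],-0.1,200],[[94,-182,0],-0.1,200],[[94,-182,0],-0.1,200]]'; python3 -m crank '[[[0,0,0],0,200],[[0,0,0],0,200],[[0,0,0],0,200]]'; python3 go.py bay 3 .064
```

```text
time: 7.2
eef_pos: [0.4595, 0.1832, 0.144]
tcp_rot: [0.692, 0.722, 0.0, 0.0]
contact_force: [0.1, -0.1, -2.2]
opening: 0.518
finger_force: 52.3
time: 7.5
eef_pos: [0.4591, 0.1832, 0.1437]
tcp_rot: [0.692, 0.722, -0.0, -0.0]
contact_force: [-0.4, 0.8, -2.1]
opening: 0.512
finger_force: 52.3
[ 0.2 -0.6 79.7] turn -0.07
```

```bash
python3 -m crank '[[[0,-0.5,8],0,200],[[0,-0.5,20],0,200],[[0,-0.5,34],0,200],[[0,-0.5,48],0,200],[[0,-0.5,60],0,200],[[0,-0.5,67],0,200],[[0,-0.5,71],0,200],[[0,-0.5,72],0,200],[[0,-0.5,72],0,200],[[0,-0.5,72],0,200]]'; python3 go.py bay 3 .064;
python3 - <<'E'
from h import *
c=read_camera("wrist");cv2.imwrite("pics/w2.png",c["frame"])
c=read_camera("scene");cv2.imwrite("pics/s2.png",cv2.resize(c["frame"][180:400,220:460],None,fx=2.5,fy=2.5))
E
```

```text
time: 8.5
eef_pos: [0.4586, 0.1836, 0.0724]
tcp_rot: [0.692, 0.722, 0.001, 0.0]
contact_force: [-0.0, 0.6, -1.7]
opening: 0.516
finger_force: 52.3
[-0.3 -0.2  8.4] turn -0.02
```

View pics/s2.png

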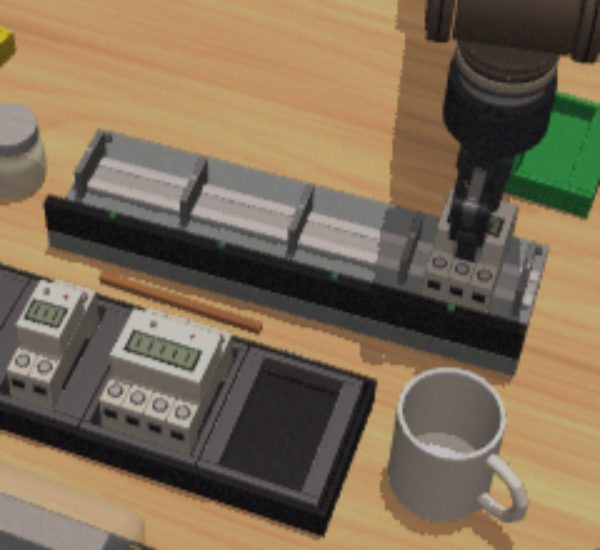

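The crop shows meter 3 held level in the left bay (470,260), centred between brackets, with the mug untouched at (450,440). I'll lower it slowly.

```bash
python3 -m crank '[[[0,0,1.5],0,200],[[0,0,3],0,200],[[0,0,4.5],0,200],[[0,0,5.5],0,200],[[0,0,6.5],0,200],[[0,0,6.5],0,200]]'; python3 go.py bay 3 .064; python3 -m crank '[[[0,0,0.4],0,200],[[0,0,0.8],0,200],[[0,0,1.2],0,200],[[0,0,1.5],0,200],[[0,0,1.5],0,200]]'; python3 go.py bay 3 .064
```

```text
time: 9.2
eef_pos: [0.4579, 0.1834, 0.065]
tcp_rot: [0.692, 0.722, -0.0, -0.0]
contact_force: [-0.1, 0.7, -1.7]
opening: 0.521
finger_force: 52.3
[-0.1  0.5  1. ] turn -0.03
time: 9.7
eef_pos: [0.4581, 0.1835, 0.0643]
tcp_rot: [0.692, 0.722, -0.0, -0.0]
contact_force: [-1.9, -1.9, 3.1]
opening: 0.516
finger_force: 52.9
[-0.2  0.3  0.3] turn -0.02
```

Contact at 5 N and the expected height. I'll release and rise.

```bash
python3 -m crank '[[[0,0,0],0,130],[[0,0,0],0,100],[[0,0,0],0,50],[[0,0,0],0,0],[[0,0,0],0,0],[[0,0,-10],0,0],[[0,0,-30],0,0],[[0,0,-55],0,0],[[0,0,-75],0,0],[[0,0,-80],0,0]]'; python3 go.py case 4 .144
```

```text
time: 10.7
eef_pos: [0.46, 0.1839, 0.1472]
tcp_rot: [0.692, 0.722, 0.003, 0.002]
contact_force: [0.5, -0.3, 0.2]
opening: 1.001
finger_force: 0.0
[-186.5  176.5    4.2] turn -0.02
```

```bash
python3 -m crank '[[[-12,11,0],0,0],[[-36,34,0],0,0],[[-68,65,0],0,0],[[-100,96,0],0,0],[[-130,125,0],0,0],[[-156,149,0],0,0],[[-174,166,0],0,0],[[-184,176,0],0,0],[[-186,178,0],0,0],[[-186,178,0],0,0]]';  python3 -m crank '[[[0,0,10],0,0],[[0,0,25],0,0],[[0,0,42],0,0],[[0,0,59],0,0],[[0,0,73],0,0],[[0,0,80],0,0],[[0,0,83],0,0],[[0,0,84],0,0],[[0,0,84],0,0],[[0,0,84],0,0]]'; python3 go.py case 4 .0545
```

```text
time: 11.7
eef_pos: [0.6432, 0.0052, 0.1427]
tcp_rot: [0.692, 0.722, -0.001, -0.001]
contact_force: [0.8, 0.2, 0.3]
opening: 1.002
finger_force: 0.0
time: 12.7
eef_pos: [0.6445, 0.0051, 0.0607]
tcp_rot: [0.692, 0.722, 0.0, 0.001]
contact_force: [0.1, 0.2, -0.4]
opening: 1.0
finger_force: 0.0
[ 0.  -0.2  6.2] turn -0.03
```

Aligned to 0.2 mm. I'll lower the last 6 mm, grip and lift.

```bash
python3 -m crank '[[[0,0,3],0,0],[[0,0,6],0,80],[[0,0,6],0,120],[[0,0,6],0,160],[[0,0,6],0,200],[[0,0,6],0,200],[[0,0,6],0,200],[[0,0,6],0,200],[[0,0,6],0,200]]' 60; python3 go.py case 4 .0545;python3 -m crank '[[[0,0,-4],0,200],[[0,0,-12],0,200],[[0,0,-25],0,200],[[0,0,-40],0,200],[[0,0,-55],0,200],[[0,0,-70],0,200],[[0,0,-80],0,200],[[0,0,-86],0,200],[[0,0,-90],0,200],[[0,0,-90],0,200]]'; python3 go.py bay 4 .144
```

```text
time: 13.6
eef_pos: [0.6442, 0.0051, 0.0541]
tcp_rot: [0.692, 0.722, 0.0, 0.0]
contact_force: [-0.3, 0.3, 1.6]
opening: 0.514
finger_force: 63.2
[-0.1  0.1 -0.4] turn -0.03
time: 14.6
eef_pos: [0.6438, 0.0052, 0.1441]
tcp_rot: [0.692, 0.722, 0.0, 0.0]
contact_force: [-0.2, 0.1, -3.0]
opening: 0.51
finger_force: 62.9
[  93.9 -177.6    0. ] turn -0.02
```

```bash
python3 -m crank '[[[5,-10,0],0,200],[[18,-34,0],0,200],[[36,-68,0],0,200],[[54,-102,0],0,200],[[72,-136,0],0,200],[[84,-159,0],0,200],[[91,-172,0],0,200],[[94,-178,0],0,200],[[94,-178,0],0,200],[[94,-178,0],0,200]]'; python3 -m crank '[[[0,0,0],0,200],[[0,0,8],0,200],[[0,0,20],0,200],[[0,0,30],0,200],[[0,0,36],0,200],[[0,0,40],0,200],[[0,0,40],0,200],[[0,0,40],0,200],[[0,0,40],0,200]]'; python3 go.py bay 4 .064
python3 - <<'E'
from h import *
c=read_camera("scene");cv2.imwrite("pics/s3.png",cv2.resize(c["frame"][180:400,220:460],None,fx=2.5,fy=2.5))
E
```

```text
time: 15.6
eef_pos: [0.463, 0.0912, 0.1442]
tcp_rot: [0.692, 0.722, 0.0, 0.001]
contact_force: [0.8, -0.2, -2.8]
opening: 0.517
finger_force: 62.9
time: 16.5
eef_pos: [0.4624, 0.0916, 0.1043]
tcp_rot: [0.692, 0.722, 0.0, 0.0]
contact_force: [-0.1, 0.3, -2.7]
opening: 0.513
finger_force: 62.9
[-0.2 -0.1 40.3] turn -0.02
```

View pics/s3.png

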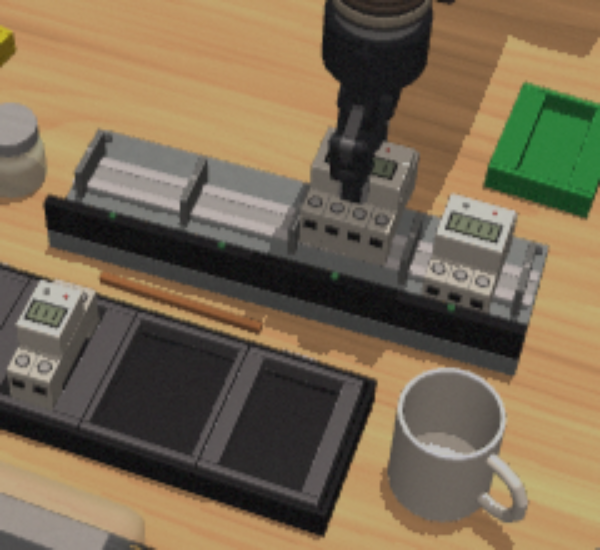

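Meter 3 is seated upright in the left bay (475,250). Meter 4 hangs level over bay 2 (360,205). I'll lower it.

```bash
python3 -m crank '[[[0,0,6],0,200],[[0,0,16],0,200],[[0,0,26],0,200],[[0,0,32],0,200],[[0,0,34],0,200],[[0,0,36],0,200],[[0,0,37.5],0,200],[[0,0,38.5],0,200],[[0,0,39],0,200],[[0,0,39],0,200]]'; python3 go.py bay 4 .064; python3 -m crank '[[[0,0,0.5],0,200],[[0,0,1],0,200],[[0,0,1],0,200],[[0,0,1],0,200]]'; python3 go.py bay 4 .064
```

```text
time: 17.55
eef_pos: [0.4621, 0.0916, 0.0649]
tcp_rot: [0.692, 0.722, 0.0, 0.0]
contact_force: [-0.6, 0.9, -4.0]
opening: 0.515
finger_force: 62.9
[-0.2  0.3  0.9] turn -0.02
time: 17.95
eef_pos: [0.4621, 0.0916, 0.0641]
tcp_rot: [0.692, 0.722, 0.0, 0.0]
contact_force: [-1.3, -0.2, 0.8]
opening: 0.514
finger_force: 63.2
[-0.2  0.2  0.1] turn -0.02
```

Contact made (4–5 N). Release and move on to meter 2.

```bash
python3 -m crank '[[[0,0,0.3],0,200],[[0,0,0.3],0,130],[[0,0,0.3],0,90],[[0,0,0.3],0,40],[[0,0,0],0,0],[[0,0,-5],0,0],[[0,0,-20],0,0],[[0,0,-45],0,0],[[0,0,-70],0,0],[[0,0,-80],0,0]]'; python3 -m crank '[[[0,0,0],0,0],[[0,0,0],0,0]]'; python3 go.py case 2 .144
```

```text
time: 18.95
eef_pos: [0.4637, 0.0916, 0.1467]
tcp_rot: [0.692, 0.722, 0.002, 0.002]
contact_force: [-0.1, -0.9, -0.1]
opening: 0.999
finger_force: 0.0
time: 19.15
eef_pos: [0.4615, 0.0916, 0.143]
tcp_rot: [0.692, 0.722, -0.0, -0.0]
contact_force: [-0.3, 0.7, 0.3]
opening: 1.003
finger_force: 0.0
[-186.8  175.9   -1.2] turn -0.03
```

```bash
python3 -m crank '[[[-12,11,0],0,0],[[-36,34,0],0,0],[[-68,64,0],0,0],[[-100,95,0],0,0],[[-130,124,0],0,0],[[-156,147,0],0,0],[[-175,164,0],0,0],[[-185,174,0],0,0],[[-187,175.5,0],0,0],[[-187,175.5,0],0,0]]';  python3 -m crank '[[[0,0,10],0,0],[[0,0,25],0,0],[[0,0,42],0,0],[[0,0,59],0,0],[[0,0,73],0,0],[[0,0,80],0,0],[[0,0,83],0,0],[[0,0,84],0,0],[[0,0,84],0,0],[[0,0,84],0,0]]'; python3 go.py case 2 .0545
```

```text
time: 20.15
eef_pos: [0.6447, -0.0877, 0.1426]
tcp_rot: [0.692, 0.722, -0.0, -0.001]
contact_force: [-0.4, 0.1, -1.1]
opening: 1.001
finger_force: 0.0
time: 21.15
eef_pos: [0.6459, -0.088, 0.0607]
tcp_rot: [0.692, 0.722, 0.0, 0.001]
contact_force: [-0.5, 0.7, 0.4]
opening: 1.003
finger_force: 0.0
[ 0.5 -0.7  6.2] turn -0.03
```

```bash
python3 -m crank '[[[0.4,-0.4,3],0,0],[[0.4,-0.4,6],0,80],[[0.4,-0.4,6],0,120],[[0.4,-0.4,6],0,160],[[0.4,-0.4,6],0,200],[[0.4,-0.4,6],0,200],[[0.4,-0.4,6],0,200],[[0.4,-0.4,6],0,200],[[0.4,-0.4,6],0,200]]' 50; python3 go.py case 2 .0545;python3 -m crank '[[[0,0,-4],0,200],[[0,0,-12],0,200],[[0,0,-25],0,200],[[0,0,-40],0,200],[[0,0,-55],0,200],[[0,0,-70],0,200],[[0,0,-80],0,200],[[0,0,-86],0,200],[[0,0,-90],0,200],[[0,0,-90],0,200]]'; python3 go.py bay 2 .144
```

```text
time: 22.05
eef_pos: [0.6451, -0.0875, 0.0539]
tcp_rot: [0.692, 0.722, 0.0, 0.0]
contact_force: [1.5, -0.5, -0.6]
opening: 0.519
finger_force: 51.7
[-0.1  0.1 -0.6] turn -0.03
time: 23.05
eef_pos: [0.6449, -0.0875, 0.1441]
tcp_rot: [0.692, 0.722, 0.0, 0.0]
contact_force: [1.0, -0.2, -0.6]
opening: 0.523
finger_force: 52.2
[  94.5 -174.7    0. ] turn -0.03
```

```bash
python3 -m crank '[[[5,-9,0],0,200],[[18,-34,0],0,200],[[36,-67,0],0,200],[[54,-100,0],0,200],[[72,-134,0],0,200],[[84,-156,0],0,200],[[92,-170,0],0,200],[[94.5,-175,0],0,200],[[94.5,-175,0],0,200],[[94.5,-175,0],0,200]]'; python3 -m crank '[[[0,0,0],0,200],[[0,0,8],0,200],[[0,0,20],0,200],[[0,0,30],0,200],[[0,0,36],0,200],[[0,0,40],0,200],[[0,0,40],0,200],[[0,0,40],0,200],[[0,0,40],0,200]]'; python3 go.py bay 2 .064
python3 - <<'E'
from h import *
c=read_camera("scene");cv2.imwrite("pics/s4.png",cv2.resize(c["frame"][180:400,200:460],None,fx=2.5,fy=2.5))
E
```

```text
time: 24.05
eef_pos: [0.4665, -0.0007, 0.1438]
tcp_rot: [0.692, 0.722, 0.0, 0.0]
contact_force: [0.4, 0.0, -1.2]
opening: 0.516
finger_force: 52.2
time: 24.95
eef_pos: [0.4664, -0.0005, 0.1043]
tcp_rot: [0.692, 0.722, 0.0, 0.0]
contact_force: [0.1, 1.1, -0.5]
opening: 0.515
finger_force: 52.2
[ 0.  -0.1 40.3] turn -0.02
```

View pics/s4.png

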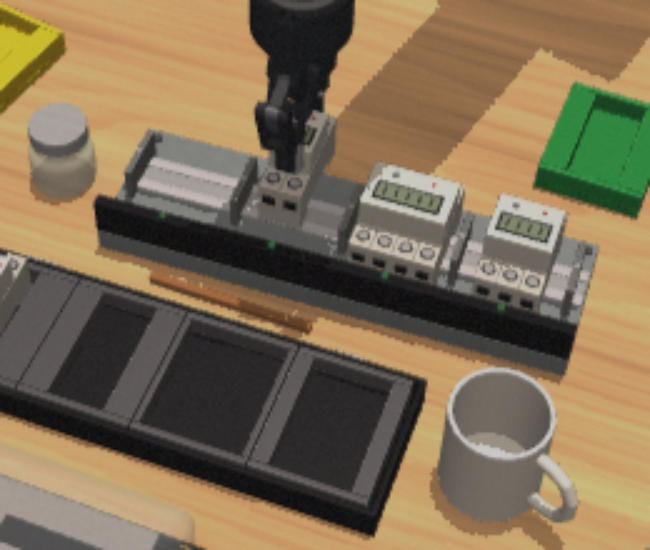

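Meters 3 (525,250) and 4 (410,220) are seated flat. Meter 2 (295,180) hangs level over bay 3.

```bash
python3 -m crank '[[[0,0,6],0,200],[[0,0,16],0,200],[[0,0,26],0,200],[[0,0,32],0,200],[[0,0,34],0,200],[[0,0,36],0,200],[[0,0,37.5],0,200],[[0,0,38.5],0,200],[[0,0,39],0,200],[[0,0,39],0,200]]'; python3 go.py bay 2 .064; python3 -m crank '[[[0,0,0.5],0,200],[[0,0,1],0,200],[[0,0,1.2],0,200],[[0,0,1.2],0,200]]'; python3 go.py bay 2 .064
```

```text
time: 26.0
eef_pos: [0.4661, -0.0004, 0.0649]
tcp_rot: [0.692, 0.722, 0.0, 0.0]
contact_force: [-0.0, -0.3, -1.2]
opening: 0.517
finger_force: 52.2
[-0.   0.2  0.9] turn -0.02
time: 26.4
eef_pos: [0.4661, -0.0005, 0.0638]
tcp_rot: [0.692, 0.722, 0.0, 0.0]
contact_force: [0.5, -0.0, 0.5]
opening: 0.513
finger_force: 52.4
[-0.   0.2 -0.2] turn -0.02
```

```bash
python3 -m crank '[[[0,0,0.3],0,200],[[0,0,0.6],0,200],[[0,0,0.6],0,200]]'; python3 -m crank '[[[0,0,0],0,130],[[0,0,0],0,90],[[0,0,0],0,40],[[0,0,0],0,0],[[0,0,0],0,0],[[0,0,-5],0,0],[[0,0,-20],0,0],[[0,0,-45],0,0],[[0,0,-70],0,0],[[0,0,-80],0,0]]'; python3 -m crank '[[[0,0,0],0,0],[[0,0,0],0,0]]'; python3 go.py case 1 .144
```

```text
time: 26.7
eef_pos: [0.4662, -0.0005, 0.0638]
tcp_rot: [0.692, 0.722, -0.0, -0.0]
contact_force: [-2.8, 0.4, 6.4]
opening: 0.52
finger_force: 53.1
time: 27.7
eef_pos: [0.4676, -0.0007, 0.1459]
tcp_rot: [0.692, 0.722, 0.001, 0.002]
contact_force: [0.1, -0.2, -0.1]
opening: 1.001
finger_force: 0.0
time: 27.9
eef_pos: [0.4655, -0.0003, 0.1422]
tcp_rot: [0.692, 0.722, -0.0, -0.0]
contact_force: [0.2, -0.4, -0.2]
opening: 1.001
finger_force: 0.0
[-185.4  177.5   -2. ] turn -0.03
```

```bash
python3 -m crank '[[[-12,11,0],0,0],[[-36,34,0],0,0],[[-68,65,0],0,0],[[-100,96,0],0,0],[[-130,125,0],0,0],[[-156,149,0],0,0],[[-175,166,0],0,0],[[-184,175,0],0,0],[[-185.5,177,0],0,0],[[-185.5,177,0],0,0]]';  python3 -m crank '[[[0,0,10],0,0],[[0,0,25],0,0],[[0,0,42],0,0],[[0,0,59],0,0],[[0,0,73],0,0],[[0,0,79],0,0],[[0,0,82],0,0],[[0,0,83],0,0],[[0,0,83],0,0],[[0,0,83],0,0]]'; python3 go.py case 1 .0545
```

```text
time: 28.9
eef_pos: [0.6502, -0.178, 0.1418]
tcp_rot: [0.692, 0.722, -0.0, -0.001]
contact_force: [0.9, 0.6, 0.0]
opening: 1.004
finger_force: 0.0
time: 29.9
eef_pos: [0.6513, -0.1785, 0.0609]
tcp_rot: [0.692, 0.722, 0.0, 0.001]
contact_force: [-0.1, 0.6, -0.1]
opening: 0.998
finger_force: 0.0
[ 0.6 -0.6  6.4] turn -0.03
```

```bash
python3 -m crank '[[[0.5,-0.4,3],0,0],[[0.5,-0.4,6],0,80],[[0.5,-0.4,6],0,120],[[0.5,-0.4,6],0,160],[[0.5,-0.4,6],0,200],[[0.5,-0.4,6],0,200],[[0.5,-0.4,6],0,200],[[0.5,-0.4,6],0,200],[[0.5,-0.4,6],0,200]]' 40; python3 go.py case 1 .0545;python3 -m crank '[[[0,0,-4],0,200],[[0,0,-12],0,200],[[0,0,-25],0,200],[[0,0,-40],0,200],[[0,0,-55],0,200],[[0,0,-70],0,200],[[0,0,-80],0,200],[[0,0,-86],0,200],[[0,0,-90],0,200],[[0,0,-90],0,200]]'; python3 go.py bay 1 .144
```

```text
time: 30.8
eef_pos: [0.6504, -0.1778, 0.054]
tcp_rot: [0.692, 0.722, 0.0, 0.0]
contact_force: [-0.3, -0.3, 0.4]
opening: 0.517
finger_force: 41.9
[-0.2  0.3 -0.5] turn -0.02
time: 31.8
eef_pos: [0.6504, -0.1778, 0.1443]
tcp_rot: [0.692, 0.722, 0.0, 0.0]
contact_force: [0.5, 0.7, -0.8]
opening: 0.519
finger_force: 41.9
[  93.  -176.3    0.2] turn -0.03
```

```bash
python3 -m crank '[[[5,-9,0],0,200],[[18,-34,0],0,200],[[36,-68,0],0,200],[[54,-102,0],0,200],[[72,-136,0],0,200],[[84,-158,0],0,200],[[91,-172,0],0,200],[[93,-176.5,0],0,200],[[93,-176.5,0],0,200],[[93,-176.5,0],0,200]]'; python3 -m crank '[[[0,0,0],0,200],[[0,0,8],0,200],[[0,0,20],0,200],[[0,0,30],0,200],[[0,0,36],0,200],[[0,0,40],0,200],[[0,0,40],0,200],[[0,0,40],0,200],[[0,0,40],0,200]]'; python3 go.py bay 1 .064
python3 - <<'E'
from h import *
c=read_camera("scene");cv2.imwrite("pics/s5.png",cv2.resize(c["frame"][180:400,200:460],None,fx=2.5,fy=2.5))
E
```

```text
time: 32.8
eef_pos: [0.4705, -0.0926, 0.1441]
tcp_rot: [0.692, 0.722, 0.0, 0.0]
contact_force: [-0.2, 0.7, -1.1]
opening: 0.52
finger_force: 41.8
time: 33.7
eef_pos: [0.4704, -0.0925, 0.1045]
tcp_rot: [0.692, 0.722, 0.0, 0.001]
contact_force: [0.0, 0.1, 0.1]
opening: 0.517
finger_force: 41.8
[ 0.1 -0.1 40.5] turn -0.02
```

View pics/s5.png

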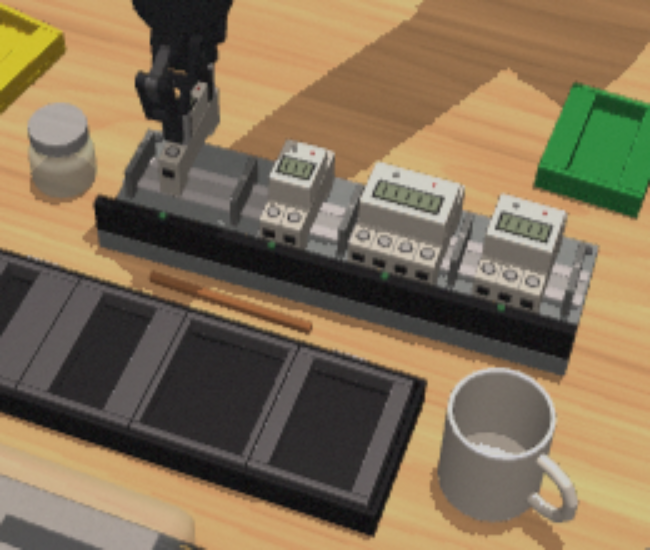

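Three meters are seated, and meter 1 (180,160) hangs level over the last bay.

```bash
python3 -m crank '[[[0,0,6],0,200],[[0,0,16],0,200],[[0,0,26],0,200],[[0,0,32],0,200],[[0,0,34],0,200],[[0,0,36],0,200],[[0,0,37.5],0,200],[[0,0,38.5],0,200],[[0,0,39.2],0,200],[[0,0,39.2],0,200]]'; python3 -m crank '[[[0,0,0.5],0,200],[[0,0,1],0,200],[[0,0,1.2],0,200],[[0,0,1.4],0,200],[[0,0,1.4],0,200]]'; python3 go.py bay 1 .064
```

```text
time: 34.75
eef_pos: [0.4701, -0.0924, 0.0648]
tcp_rot: [0.692, 0.722, 0.0, 0.0]
contact_force: [-0.6, 0.1, -1.5]
opening: 0.518
finger_force: 41.8
time: 35.25
eef_pos: [0.4702, -0.0924, 0.0639]
tcp_rot: [0.692, 0.722, -0.0, 0.0]
contact_force: [-2.3, 0.2, 4.2]
opening: 0.521
finger_force: 42.4
[ 0.   0.1 -0.1] turn -0.02
```

Contact. Release, back off, then verify from above.

```bash
python3 -m crank '[[[0,0,0],0,130],[[0,0,0],0,90],[[0,0,0],0,40],[[0,0,0],0,0],[[0,0,0],0,0],[[0,0,-5],0,0],[[0,0,-20],0,0],[[0,0,-45],0,0],[[0,0,-80],0,0],[[0,0,-120],0,0]]'; python3 -m crank '[[[20,10,-40],0,0],[[50,30,-80],0,0],[[80,60,-120],0,0],[[90,70,-160],0,0],[[90,70,-190],0,0],[[90,70,-200],0,0],[[90,70,-200],0,0],[[90,70,-200],0,0],[[90,70,-200],0,0],[[90,70,-200],0,0]]'
python3 - <<'E'
from h import *
import go
c=read_camera("wrist");cv2.imwrite("pics/w3.png",c["frame"]);W=fish(c).reshape(-1,3);W=W[np.isfinite(W[:,0])]
U=W.copy();U[:,:2]=W[:,:2]@go.A.T
for n,v in go.B.items():
    P=U[(U[:,2]>.08)&(U[:,2]<.096)&(abs(U[:,0]-.466)<.04)&(abs(U[:,1]-v)<.043)]
    lo,hi=np.percentile(P,[1.5,98.5],axis=0);r=cv2.minAreaRect((P[:,:2]*1000).astype(np.float32))
    print(n,len(P),"du,dv mm",(((lo+hi)/2)[:2]*1000-[465.9,v*1000]).round(1),"size",((hi-lo)[:2]*1000).round(1),"ang",round(r[2],1),"z",np.median(P[:,2]).round(4))
E
```

```text
time: 36.25
eef_pos: [0.4691, -0.092, 0.1837]
tcp_rot: [0.692, 0.722, -0.0, -0.001]
contact_force: [0.4, -1.0, -1.3]
opening: 1.001
finger_force: 0.0
time: 37.25
eef_pos: [0.5354, 0.0003, 0.3811]
tcp_rot: [0.692, 0.722, -0.001, -0.002]
contact_force: [0.7, -0.7, -0.6]
opening: 1.001
finger_force: 0.0
3 1632 du,dv mm [-1.  -0.3] size [44.1 51.3] ang 88.7 z 0.0886
4 2234 du,dv mm [-1.  -0.2] size [44.3 67.5] ang 89.2 z 0.0888
2 1120 du,dv mm [-0.6 -0.7] size [44.3 35.2] ang 88.8 z 0.0888
1 553 du,dv mm [-0.8 -0.2] size [44.6 17.9] ang 0.4 z 0.0888
```

View pics/w3.png

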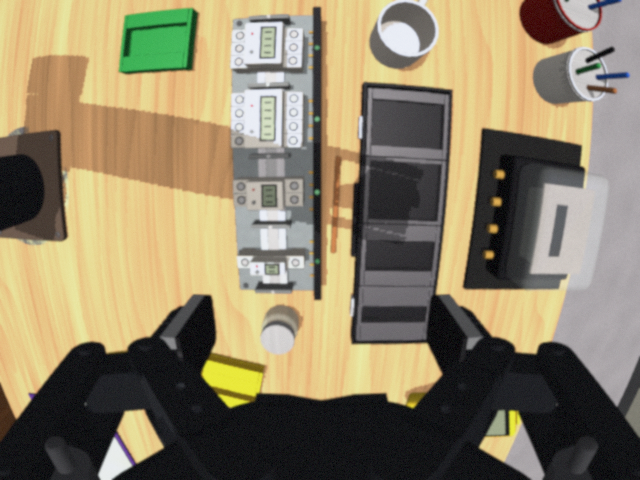

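All four are seated at (268,45), (267,118), (268,193) and (271,268), within about 1 mm of their bay centres and square. Their tops are at the seated height of 88 mm, and the mug is where it was. I'll hand in.

```bash
python3 -m crank '[[[0,0,0],0,0],[[0,0,0],0,0],[[0,0,0],0,0],[[0,0,0],0,0]]'; python3 -c "
from plant import ctrl;print(ctrl.sign_off())"
```

```text
time: 37.7
eef_pos: [0.5361, 0.0005, 0.3834]
tcp_rot: [0.692, 0.722, 0.0, 0.0]
contact_force: [-0.3, -0.0, -0.3]
opening: 1.001
finger_force: 0.0
the job is handed in; nothing more can be done
None
```

The four meters are on the rack in case order (3, 4, 2, 1 from left to right), each within about 1 mm of its bay's centre, square and at seated height; the mug was not touched, and I handed the job in at about 38 s.

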